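Lock a platform shaker for transport

ROBOT

A 6-joint arm with a two-finger parallel gripper is mounted at the origin on the work surface. World frame = base frame: x ahead of the robot, y to its left, z up, the work surface at z = 0. Lengths are in mm, angles in rad, forces in N, time in s.
With the tool pointing down it reaches from about 350 to 975 mm from the base axis. Payload 7.1 kg.
Tool frame: the origin (TCP) lies midway between the tips of the shut fingers; the grasp point (between the pads) lies ctrl.tcp_to_grasp behind it (ctrl.tcp_to_grasp is the distance from the TCP to the grasp point, in mm); z points along the fingers, y is the direction in which the jaws open and shut (so a half turn about z gives the same grasp; the last joint's range is limited). The gripper opens to 88 mm and grips with 3 to 60 N. Pads are 20 mm wide; open, the fingers measure 115 mm over their backs; the gripper's body (75 mm by 178 mm) begins 61 mm behind the grasp point.
Start: joints at [1.185, 0.423, 1.63, -0, 1.089, -0.019], TCP at [224.112, 583.42, 222.675] pointing down, gripper open.
Joint ranges: [-3, 3], [-0.9, 2.11], [0.09, 2.58], [-1.31, 4.45], [0.11, 2.69], [-2.54, 2.54]. Speed limits (rad/s): [2.39, 2.39, 3.01, 3.14, 3.14, 3.14].

INTERFACE

Orientations are given as a rotation vector (axis times angle).
In Python, from workcell import ctrl gives the robot as it stands.
- The arm moves only by the tool play_rows, never from a script. Its argument "increments" is text: rows parted by semicolons, each of 5 numbers parted by spaces: the opening, from 0 (shut) to 1 (fully open), then the shift along the world's x, y, z in m, then the turn about the world's z in degrees. A call has 1 to 20 rows; each row shifts and turns the commanded pose from where the row before left it; what a row does not reach is not made up. A row lasts 1/10 s, in which the tool goes at most 50 mm and 8.59 degrees, less where a joint would pass 70% of its speed; a pose out of reach is approached as far as the arm can. A call is refused whole if a number of a shift passes 0.05 or a number of a turn 8.59, either way. A call with a gripper value outside its range is refused whole. The fingers move at their own pace and stop on an object; the grip force is fixed at half the most. Time passes only in rows, so rows that do not move let the fingers close. It gives the time, the measured TCP pose, the force and the opening at its end, in the units of the state.
- ctrl.get_obs(): the state, without advancing time (a new reading comes with each control period).
- ctrl.get_image(name): name is "scene" or "top"; returns a dict with "img" (384x512x3 uint8, red, green, blue), "range_z" (384x512 float32, mm along the optical axis (not along the pixel's ray), 0 where there is no reading), "vertical_fov" (degrees; the focal length in pixels is half the picture's height over the tangent of half this angle, whatever the lens; pixels are square), "cx", "cy" (the principal point, pixels), "origin" and "attitude" of the camera in the world. Camera axes: x right, y down, z forward; pixel columns grow to the right and rows downward; lengths in mm; the calibration is good to about 2 mm. A picture is of the moment at which its call begins.
- ctrl.close_job(): hands the job in, once; it reports no verdict.
The state is a dict: "t": time; "qpos": joint angles; "qvel": joint speeds; "joint_torque": joint torques, N m; "ee_pos": TCP position; "orientation": TCP orientation; "ft_force": force on the tool from outside, world axes, zero at the start; "moment": the same for the moment, N m; "width": finger opening in mm.
Only numpy, scipy, OpenCV 4.12 (cv2) and the standard library are available. Lean on these libraries where they do the work, as an engineer would, in place of code of your own. Each camera call takes 0.05 s, during which the arm holds its last target. There are 200 camera calls.

TASK

The shaker is going to be carried to another bench, so lock its platform: lift the steel transport bar off its stud, turn it end for end and lower it (do not drop it) back on the stud, flat on its collar, with its forked end over the peg of the platform. Then push the captive hitch pin fully home through the stud's cross hole, and swing its sprung loop over the top of the stud until it snaps down on the pin. Leave the cartridges, the spare clevis pin and the other bench things where they are.

Things in the scene. Friction and masses are not known exactly. Their poses are not given: they have to be found in the camera images.
- shaker: White shaker 300 x 530 mm, deck 70 mm above the bench. Origin: on the bench under the upright stud; x = the way the pin is pushed (away from the robot, within 0.35 rad), y to its platform. Base: x -155..145, y -175..355 mm. Platform with 3 black cartridges: x -130..120, y 100..345, up to 46 mm above the deck; console with knobs (36 mm high): y below -120.
- stud (a point): On the axis of the upright steel stud, at the top of its shoulder collar (26 mm across, 12 mm above the deck) where the bar rests. Axes as the shaker's. The stud is 16 mm across; its top, tapered over the last 5 mm, is 32 mm above this point. The cross hole for the pin runs along the shaker's x, 18 mm above this point.
- lock_peg (a point): Top centre of the platform's lock peg: upright steel peg 10 mm across, tapered end, on a lug of the platform, 76 mm from the stud along the shaker's +y. Top 30 mm above the deck, 14 mm below the stud's top. The fork must end over it.
- park_peg (a point): Top centre of the park peg on the deck, same size and height, 76 mm from the stud along the shaker's -y. The fork is over it at the start.
- bar: Loose flat steel transport bar, 0.19 to 0.33 kg, 10 mm thick, 32 mm wide, on the stud's collar. Origin: centre of its pivot hole (19 mm across) at the underside; x along the bar to the fork, z up. Tail ends at x = -60 mm, fork at +87; slot 14 mm wide from +64, open at the end. Two upright lift lugs, outer faces at x = +-27 (54 mm apart), 24 mm wide, 10 to 27 mm above the underside: grip them from outside.
- bar_fork (a point): Point at the bar's underside in the middle of the fork's slot, 76 mm from the pivot hole's centre: it lies on the peg's axis when the bar is fitted.
- pin (a joint): Travel of the captive hitch pin, m: 0 drawn back (tip 30 mm short of the stud's axis), 0.062 fully home at a stop. Starts at 0 to 0.010. Slides along the shaker's x, friction about 2.5 N, stays where left, cannot turn or come out. 7 mm steel shank, dark square 13 mm grip 34 mm long with an upright thumb plate at its rear end. Axis 30 mm above the deck, 8 mm above the fitted bar.
- pin_plate (a point): Centre of the rear face of the pin's thumb plate: push here. 22 mm wide, 23 to 47 mm above the deck. It is 106 mm behind (-x of) the stud's axis at pin 0, 44 mm behind it when home. The guide under the pin, 21 mm wide, reaches 26 mm above the deck: a fingertip that pushes must stay above that.
- loop (a joint): Angle of the sprung wire loop about a hinge across the front of the pin's grip, rad: 0 open (leaning back 25 degrees past upright, away from the stud), 0.44 upright, 1.868 closed (forward round the stud, its end down on the pin). An over-centre spring, about 0.03 N m at most, pushes it open below 0.6 and snaps it closed above. It starts open.
- loop_hinge (a point): Centre of the loop's hinge, on the pin's axis 30 mm above the deck, 28 mm ahead of the thumb plate's rear face; 16 mm behind the stud's axis when the pin is home.
- loop_end (a point): Middle of the loop's rounded end, 40 mm from its hinge. 4 mm steel wire, the loop 33 mm wide outside. Open, its end stands 36 mm above the hinge and 17 mm behind it; it can be pushed over from behind by this end.
- cartridge_deck: Bystander: black cartridge 130 x 32 x 12 mm lying on the deck beyond the stud. Origin: centre of its underside; x along it.
- clevis_pin: Bystander: plain spare clevis pin 60 mm long, 8 mm shank, lying on the deck between the guide and the platform. Origin: under its middle, on the deck.
- cartridge_bench: Bystander: black cartridge as above, on the bench to the right.
- tip_box: Bystander: open grey box 120 x 85 x 50 mm on the bench to the right.
- beaker: Bystander: glass beaker, 70 mm across, 90 mm high, on the bench at the right.
- bottle: Bystander: bottle 60 mm across, 140 mm high, on the bench at the left.
- screwdriver: Bystander: screwdriver 180 mm long, lying on the bench at the right near the robot.
Things that resemble listed ones, but are neither listed nor needed, are in the scene too. What is shaped like the bar but orange is not meant.

How it is judged (in metres and radians):
On the way, in this order (a step that is already met when the one before it is completed fails the run):
1. the bar is lifted clear of the top of the stud (z of bar in the frame of stud above 0.036 m), for 0.05 s.
2. the bar, turned end for end, is back on the stud, flat on its collar, with its fork over the platform's peg, and let go (horizontal distance between bar and stud below 0.003 m and z of bar in the frame of stud between -0.002 and 0.002 m and horizontal distance between bar_fork and lock_peg below 0.006 m and angle between bar's own z axis and vertical below 0.04 rad and contact force between bar and the fingers below 0.1 N), for 0.2 s.
3. the pin is pushed fully home through the stud with the bar still fitted (horizontal distance between bar and stud below 0.003 m and z of bar in the frame of stud between -0.002 and 0.002 m and horizontal distance between bar_fork and lock_peg below 0.006 m and angle between bar's own z axis and vertical below 0.04 rad and value of joint pin above 0.058 m), for 0.1 s.
4. the loop is swung over the stud and down on the pin (all of step 3 and value of joint loop above 1.75 rad), for 0.2 s.
At the end, for the whole second after the job is handed in: Bar at rest on the collar (hole within 3 mm of the stud axis, height within 2 mm, tilt under 0.04 rad), fork over the platform's lock peg (within 6 mm), pin home (joint above 0.058 m), loop closed round the stud (joint above 1.75 rad) (all of step 4 and linear speed of bar below 0.02 m/s); the robot touches nothing.
It fails at once if a cartridge, the spare clevis pin, the tip box, the beaker, the bottle or the screwdriver is shifted by more than 30 mm (distance of any of cartridge_deck, clevis_pin, cartridge_bench, tip_box, beaker, bottle, screwdriver from where it was at the start of the episode above 0.03 m).
It fails at once if the bar is dropped: it falls freely, out of the fingers, faster than 0.45 m/s (a drop of more than about 10 mm) (contact force between bar and the fingers below 0.1 N and linear speed of bar above 0.45 m/s).
It also fails if it takes over 56 s, if anything falls off the work surface, if the arm or the gripper's body presses on something with over 40 N, if the wrist force passes 120 N, or if a joint passes its speed limit or range.

## Working session

There is one attempt and no reset: what is moved stays moved. The work goes in short steps, Python scripts to look and compute and a tool call to move; the robot and the scene stay as the last step left them, time stands still between calls to the robot, and variables do not carry over. Pictures are saved under pics/ and viewed, on a budget of 10 in all, crops included, one or two more only if the job needs it, and the job is handed in when it is done.

Besides the shell and the picture viewer there is one more tool, called after "Request:" as name(argument=value, ...), one argument or row to a line, values as JSON. play_rows: Moves the arm, as the interface text tells. Its arguments: {"type":"object","properties":{"increments":{"type":"string"}},"required":["increments"]}

```bash
mkdir -p pics
cat > h.py <<'E'
import numpy as np,cv2
from workcell import ctrl
from scipy.spatial.transform import Rotation as R
def cam(n):
    d=ctrl.get_image(n); d['f']=d['img'].shape[0]/2/np.tan(np.radians(d['vertical_fov'])/2)
    a=np.array(d['attitude'],float); d['R']=a if a.shape==(3,3) else R.from_rotvec(a).as_matrix()
    d['o']=np.array(d['origin'],float); return d
def ray(d,u,v): return d['R']@np.array([(u-d['cx'])/d['f'],(v-d['cy'])/d['f'],1.])
def plane(d,u,v,z):
    r=ray(d,u,v); return d['o']+r*(z-d['o'][2])/r[2]
def cloud(d):
    v,u=np.mgrid[:d['img'].shape[0],:d['img'].shape[1]]
    p=np.stack([(u-d['cx'])/d['f'],(v-d['cy'])/d['f'],np.ones(u.shape)],-1)*d['range_z'][...,None]
    return p@d['R'].T+d['o']
def proj(d,p):
    c=d['R'].T@(np.array(p,float)-d['o']); return c[0]/c[2]*d['f']+d['cx'],c[1]/c[2]*d['f']+d['cy']
def save(d,name,crop=None,s=1):
    i=d['img'][...,::-1]
    if crop: i=i[crop[1]:crop[3],crop[0]:crop[2]]
    cv2.imwrite('pics/'+name,cv2.resize(i,None,fx=s,fy=s,interpolation=cv2.INTER_CUBIC))
E
python3 - <<'E'
from h import *
import pickle
for n in('top','scene'):
    d=cam(n); pickle.dump(d,open(n+'0.pkl','wb')); print(n,d['o'],d['attitude'],d['f'],d['cx'],d['cy'])
    save(d,n+'0.png',None,1.5)
print(ctrl.get_obs(),ctrl.tcp_to_grasp)
E
```

```text
top [ 360.8954454    44.04004153 1214.32800602] [-2.11110559  2.17019923 -0.17746752] 356.6331323091589 258.5421023655794 194.6880643405706
scene [1219.21361944 -465.55121616 1162.6440582 ] [-2.21439958 -1.16805315  0.39654488] 444.1315697014688 257.7587177590834 190.05950375804963
{'t': 0.1, 'qpos': array([ 1.18500077e+00,  4.23787115e-01,  1.63058039e+00,  3.14510074e-07,
        1.08859213e+00, -1.89875222e-02]), 'qvel': array([ 1.49413191e-05, -2.14459415e-03, -3.06868891e-03, -1.16191879e-03,
        1.26783068e-03,  4.02836948e-04]), 'joint_torque': array([ 1.85408094e-04, -5.45620000e+01, -2.74325144e+01,  6.45672041e-02,
        1.88032648e-02, -1.63765969e-05]), 'ee_pos': array([223.9341886 , 582.98459116, 221.97829376]), 'orientation': array([-5.72905911e-01, -3.08863249e+00,  2.10316086e-03]), 'ft_force': array([-0.23909255,  0.49467446, -0.01336824]), 'moment': array([ 0.01456485, -0.00630571,  0.01165188]), 'width': 87.5349892361056} 18.700000000000003
```

View pics/top0.png

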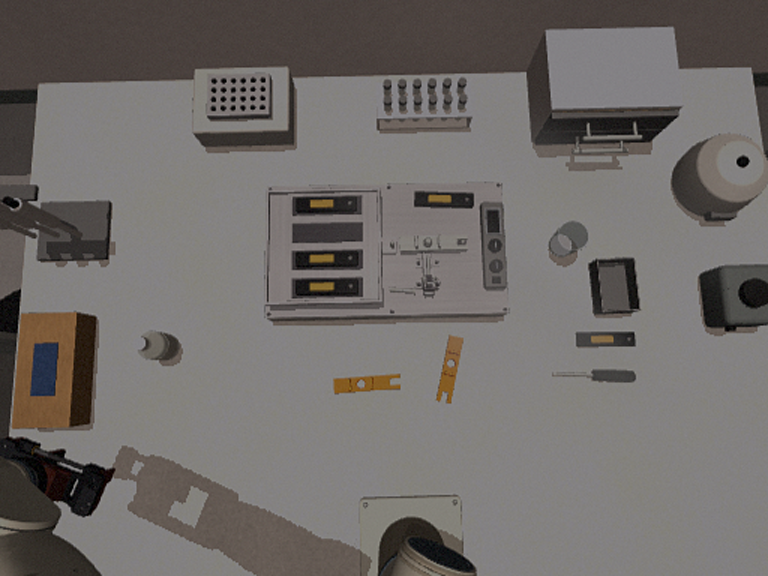

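View pics/scene0.png

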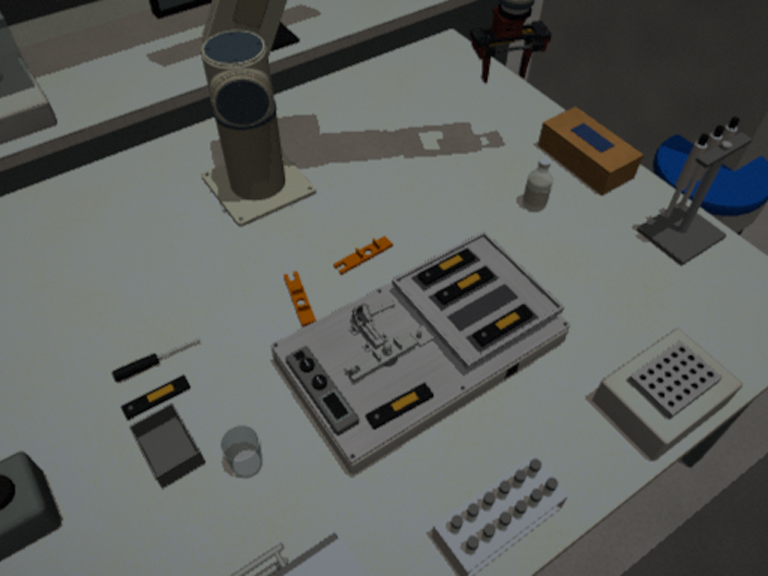

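The top view shows the shaker with its stud at about (428,242) and the bar's fork toward the console on the right. The pin guide is below it at (428,270). I'll crop closer.

Run:
```python
from h import *
import pickle
t=pickle.load(open('top0.pkl','rb'));s=pickle.load(open('scene0.pkl','rb'))
a=t['img'][115:215,245:345,::-1];b=s['img'][190:270,220:320,::-1]
a=cv2.resize(a,(560,560),interpolation=cv2.INTER_CUBIC)
cv2.imwrite('pics/a.png',cv2.convertScaleAbs(a,alpha=1.5))
c=cloud(t)
print(plane(t,428/1.5,242/1.5,114))
print(plane(s,388/1.5,349/1.5,114))
# deck fit & stud heights
for z0 in (70,82,92,109,114):
  m=(abs(c[...,2]-z0)<3); m[:,:180]=0; m[:,340:]=0; m[:120]=0;m[215:]=0; print(z0,m.sum())
P=c[120:215,255:320]; 
m=P[...,2]>85
for p,(v,u) in zip(P[m],np.argwhere(m)): 
  if p[2]>98: print(u+255,v+120,p.round())
```

```text
[642.85655352 -52.7915663  114.        ]
[657.15181898 -56.19578592 114.        ]
70 4752
82 463
92 949
109 676
114 1149
281 121 [ 361.   44. 1214.]
303 125 [ 361.   44. 1214.]
306 130 [ 361.   44. 1214.]
255 133 [ 361.   44. 1214.]
271 141 [ 361.   44. 1214.]
300 141 [ 361.   44. 1214.]
283 147 [ 361.   44. 1214.]
305 147 [ 361.   44. 1214.]
277 157 [659. -27. 108.]
292 157 [658. -75. 109.]
293 157 [658. -78. 110.]
277 158 [656. -27. 109.]
284 158 [655. -49. 110.]
285 158 [654. -52. 113.]
286 158 [655. -56. 108.]
292 158 [655. -75. 107.]
293 158 [654. -78. 110.]
277 159 [652. -27. 111.]
283 159 [651. -46. 112.]
284 159 [651. -49. 112.]
285 159 [651. -52. 114.]
286 159 [651. -55. 113.]
287 159 [652. -59. 106.]
292 159 [652. -75. 106.]
293 159 [651. -78. 109.]
277 160 [649. -27. 111.]
283 160 [647. -45. 116.]
284 160 [647. -49. 116.]
285 160 [647. -52. 113.]
286 160 [647. -55. 115.]
287 160 [648. -58. 112.]
292 160 [648. -75. 110.]
293 160 [649. -78. 106.]
307 160 [ 649. -124.  100.]
308 160 [ 649. -127.   99.]
260 161 [649.  27. 101.]
261 161 [649.  24. 101.]
277 161 [646. -27. 107.]
[... 3410 characters left out ...]
86 191 [547. -51. 117.]
287 191 [547. -54. 118.]
288 191 [546. -57. 120.]
289 191 [547. -60. 117.]
255 192 [ 361.   44. 1214.]
283 192 [544. -41. 117.]
284 192 [544. -44. 118.]
285 192 [543. -47. 120.]
286 192 [543. -51. 119.]
287 192 [543. -54. 118.]
288 192 [543. -57. 119.]
289 192 [543. -60. 119.]
283 193 [542. -42. 109.]
284 193 [542. -45. 106.]
285 193 [542. -48. 107.]
286 193 [543. -52. 104.]
287 193 [543. -55. 104.]
288 193 [542. -58. 108.]
289 193 [542. -61. 104.]
313 197 [ 361.   44. 1214.]
304 198 [ 361.   44. 1214.]
283 199 [ 361.   44. 1214.]
264 204 [ 361.   44. 1214.]
273 206 [ 361.   44. 1214.]
284 208 [ 361.   44. 1214.]
257 210 [ 361.   44. 1214.]
285 213 [ 361.   44. 1214.]
```

View pics/a.png

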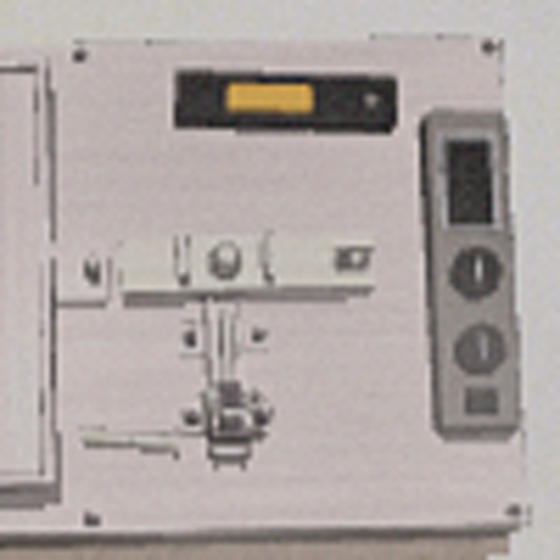

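Run:
```python
from h import *
import pickle
t=pickle.load(open('top0.pkl','rb'));s=pickle.load(open('scene0.pkl','rb'))
W=[plane(t,245+a/5.6-.4,115+b/5.6-.4,70) for a,b in((80,55),(490,47),(92,520),(515,512))]
for a,b in((1,0),(3,2),(0,2),(1,3)):
  d=W[b]-W[a]; print(W[a].round(1),np.degrees(np.arctan2(d[1],d[0])).round(2))
# clouds from both cams: stud top, lugs
for d,nm in((t,'top'),(s,'scene')):
  c=cloud(d); 
  for lab,(x,y,r,lo,hi) in dict(stud=(648,-52,13,107,120),lock=(648,25,9,95,108),park=(648,-127,9,95,108),lugs=(648,-52,40,103,120),plate=(543,-51,18,100,122)).items():
    m=(np.hypot(c[...,0]-x,c[...,1]-y)<r)&(c[...,2]>lo)&(c[...,2]<hi)
    q=c[m]; print(nm,lab,m.sum(),q.mean(0).round(1) if m.sum() else '',np.round([q[:,0].min(),q[:,0].max(),q[:,1].min(),q[:,1].max()]) if m.sum() else '')
i=s['img'][185:275,215:325,::-1]
cv2.imwrite('pics/b.png',cv2.convertScaleAbs(cv2.resize(i,None,fx=7,fy=6.5*7/6.5,interpolation=cv2.INTER_CUBIC),alpha=1.4))
```

```text
[ 782.3 -219.1   70. ] 89.65
[ 501.  -216.5   70. ] 89.52
[783.9  27.   70. ] 179.81
[ 782.3 -219.1   70. ] 179.47
top stud 19 [648.  -51.6 112. ] [642. 655. -58. -45.]
top lock 6 [647.5  24.7  99.7] [644. 650.  21.  27.]
top park 8 [ 646.5 -126.9   97.9] [ 643.  649. -131. -124.]
top lugs 51 [645.8 -53.4 109.1] [614. 659. -78. -27.]
top plate 30 [547.2 -50.7 111.7] [542. 561. -61. -41.]
scene stud 24 [649.7 -55.2 112.5] [642. 656. -62. -47.]
scene lock 8 [650.3  21.1  98.7] [646. 653.  17.  24.]
scene park 9 [ 649.1 -129.3   98.7] [ 645.  654. -134. -121.]
scene lugs 65 [649.1 -56.1 109.4] [613. 660. -82. -27.]
scene plate 39 [550.  -52.8 109.4] [544. 560. -65. -43.]
```

View pics/b.png

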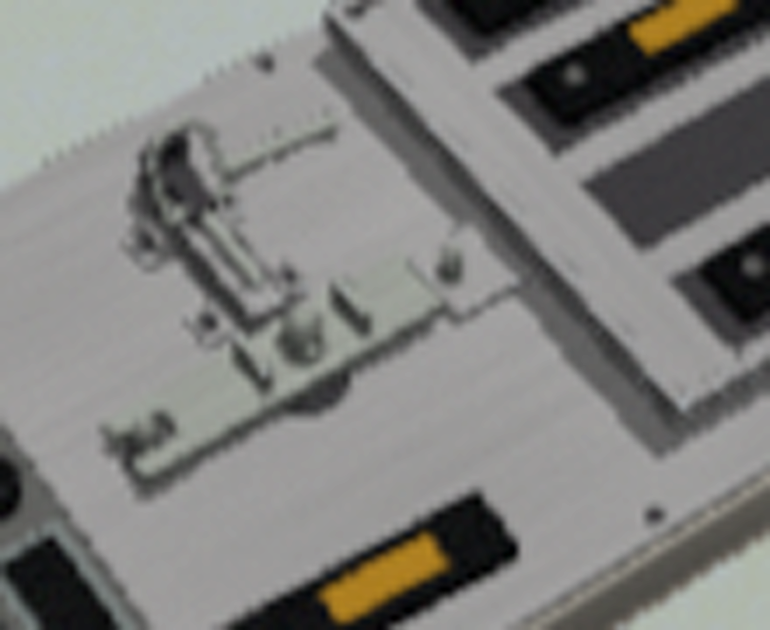

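Request:
play_rows(
  increments="1 0.02 -0.03 0.03 7; 1 0.03 -0.04 0 7; 1 0.03 -0.04 0 7; 1 0.03 -0.04 0 0; 1 0.03 -0.04 0 0; 1 0.03 -0.04 0 0; 1 0.03 -0.04 0 0; 1 0.03 -0.04 0 0; 1 0.03 -0.04 0 0; 1 0.03 -0.04 0 0; 1 0.03 -0.04 0 0; 1 0.03 -0.04 0 0; 1 0.03 -0.04 0 0; 1 0.02 -0.04 0 0; 1 0.02 -0.04 0 0; 1 0 -0.035 0 0; 1 0 0 0 0; 1 0 0 0 0",
)

```text
t: 1.9
ee_pos: [643.7, -42.1, 252.1]
orientation: [-0.003, -3.14, -0.001]
ft_force: [-0.0, 1.0, 0.2]
width: 87.6
```

The scene crop agrees: the bar has two lugs around the stud, and its fork is at the lower left over the park peg. The stud is at about (649,-53) averaged over both cameras, and the shaker's yaw is about -0.5°. I'll descend to grasp.

Request:
play_rows(
  increments="1 0.005 -0.011 -0.03 -0.5; 1 0 0 -0.04 0; 1 0 0 -0.04 0; 1 0 0 -0.02 0; 1 0 0 -0.015 0; 1 0 0 -0.01 0; 1 0 0 0 0; 1 0 0 0 0",
)

```text
t: 2.7
ee_pos: [649.8, -52.3, 98.6]
orientation: [0.014, 3.14, -0.0]
ft_force: [-0.6, 0.4, 0.1]
width: 87.5
```

Run:
```python
from h import *
s=cam('scene'); o=ctrl.get_obs(); print(o['ee_pos'].round(1),o['ft_force'].round(1))
i=s['img'][170:270,200:330,::-1]
cv2.imwrite('pics/c.png',cv2.convertScaleAbs(cv2.resize(i,None,fx=6,fy=6,interpolation=cv2.INTER_CUBIC),alpha=1.5))
```

```text
[650.  -52.4  99. ] [ 0.6  0.5 -0.1]
```

View pics/c.png

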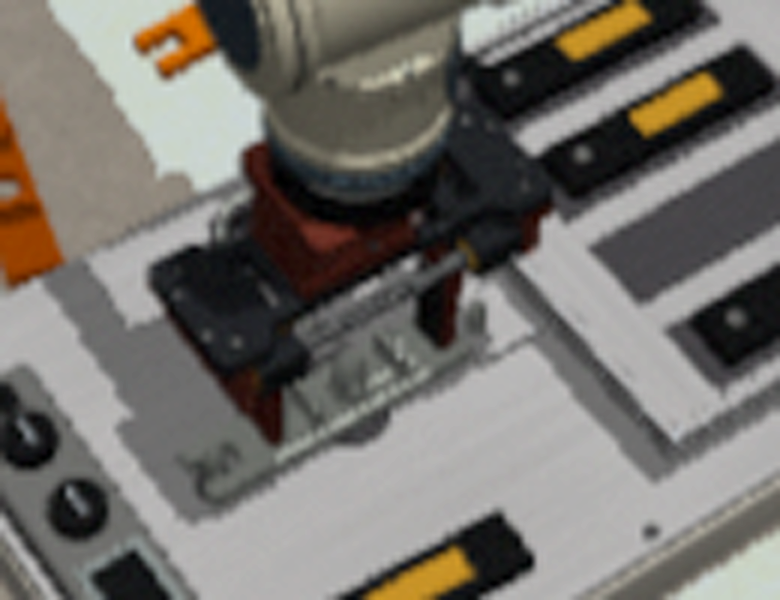

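The open jaws straddle the lugs; the left fingertip is at about (278,440) and the right at about (440,345). Both are over the bar. Next I'll lower 4 mm, close and read the result.

Request:
play_rows(
  increments="1 0 0 -0.004 0; 0 0 0 0 0; 0 0 0 0 0; 0 0 0 0 0; 0 0 0 0 0; 0 0 0 0 0; 0 0 0 0 0; 0 0 0 0 0",
)

```text
t: 3.55
ee_pos: [649.2, -52.6, 93.8]
orientation: [0.014, 3.141, 0.0]
ft_force: [-0.2, -0.1, 1.5]
width: 54.0
```

Request:
play_rows(
  increments="0 0 0 0.01 0; 0 0 0 0.015 0; 0 0 0 0.015 0; 0 0 0 0.015 0; 0 0 0 0.015 0; 0 0 0 0.01 0; 0 0 0 0 -4; 0 0 0 0 -8; 0 0 0 0 -8; 0 0 0 0 -8; 0 0 0 0 -8; 0 0 0 0 -8; 0 0 0 0 -8; 0 0 0 0 -8; 0 0 0 0 -8; 0 0 0 0 -8; 0 0 0 0 -8; 0 0 0 0 -8",
)

```text
t: 5.35
ee_pos: [649.1, -52.6, 174.1]
orientation: [2.276, 2.166, -0.0]
ft_force: [0.5, 0.3, -3.3]
width: 53.9
```

Request:
play_rows(
  increments="0 0 0 0 -8; 0 0 0 0 -8; 0 0 0 0 -8; 0 0 0 0 -8; 0 0 0 0 -8; 0 0 0 0 -8; 0 0 0 0 -8; 0 0 0 0 -8; 0 0 0 0 -8; 0 0 0 0 -8; 0 0 0 0 -8; 0 0 0 0 0; 0 0 0 0 0; 0 0 0 0 0",
)

```text
t: 6.75
ee_pos: [649.1, -52.6, 173.8]
orientation: [3.142, -0.01, 0.0]
ft_force: [-0.4, 0.2, -2.7]
width: 53.9
```

Run:
```python
from h import *
import pickle
o=ctrl.get_obs(); print(o['ee_pos'].round(1),o['orientation'].round(4),o['ft_force'].round(1),o['width'],o['qpos'].round(2))
for n in('scene','top'):
  d=cam(n); pickle.dump(d,open(n+'1.pkl','wb'))
  x,y=map(int,proj(d,(649,-53,160))); i=d['img'][y-50:y+50,x-65:x+65,::-1]
  cv2.imwrite(f'pics/d_{n}.png',cv2.convertScaleAbs(cv2.resize(i,None,fx=6,fy=6,interpolation=cv2.INTER_CUBIC),alpha=1.5)); print(n,x,y)
```

```text
[649.1 -52.6 173.8] [ 3.1415 -0.0097  0.    ] [-0.4  0.2 -2.7] 53.86384895756204 [-0.1   0.52  1.6  -0.    1.02  1.48]
scene 258 220
top 286 155
```

View pics/d_scene.png

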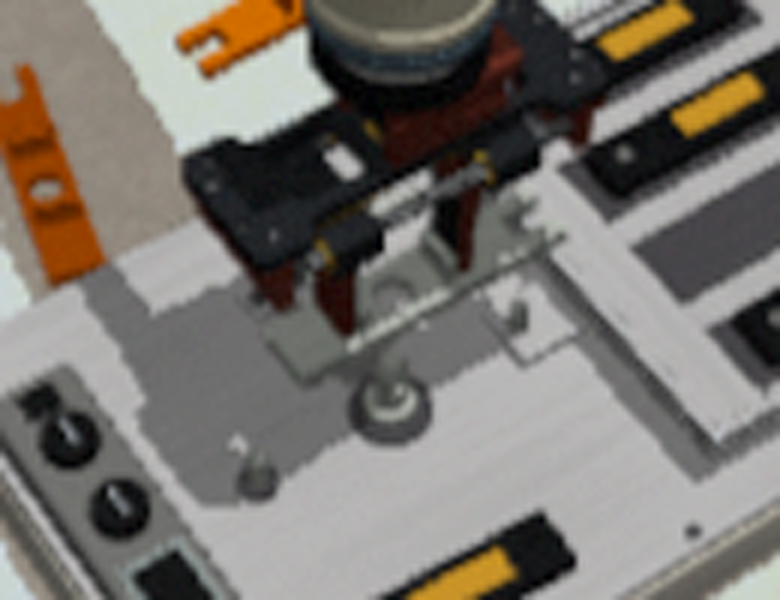

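The bar is held level and turned, with the fork toward the platform peg. The hole is at about (393,290) in the crop and the stud below it at about (392,388). Next I'll measure the bar's centre line before and after the turn, using the same camera.

Run:
```python
from h import *
import pickle
for n in('scene','top'):
  for k,z in((0,92),(1,172)):
    d=pickle.load(open(f'{n}{k}.pkl','rb')); c=cloud(d); 
    m=(abs(c[...,2]-z)<4.5)&(abs(c[...,0]-648)<25)&(abs(c[...,1]+53)<95)
    # reproject onto the exact plane along rays
    v,u=np.nonzero(m); P=np.array([plane(d,a,b,z) for a,b in zip(u,v)])
    for lo,hi in((-60,-32),(-22,22),(32,60)):
      e=[]
      q=P[(P[:,1]+53>lo)&(P[:,1]+53<hi)]
      for y in np.arange(lo,hi,3.):
        r=q[abs(q[:,1]+53-y-1.5)<1.6]
        if len(r)>4: e.append((r[:,0].min(),r[:,0].max()))
      if e: e=np.array(e); print(n,k,(lo,hi),len(e),np.median(e,0).round(1),e.mean().round(1))
    print('   y ext',P[:,1].min().round(1),P[:,1].max().round(1))
    if k:
      for (a,b) in ([(193+393/6-.4,170+290/6-.4)] if n=='scene' else []): print('hole',plane(d,a,b,172).round(1))
d=pickle.load(open('scene0.pkl','rb'));print('stud',plane(d,215+303/7-.4,185+342/7-.4,114).round(1), plane(d,215+303/7-.4,185+342/7-.4,109).round(1))
d=pickle.load(open('scene1.pkl','rb'));print('collar',plane(d,193+390/6-.4,170+403/6-.4,82).round(1))
```

```text
scene 0 (-60, -32) 10 [633.8 664.8] 649.5
scene 0 (-22, 22) 14 [626.2 664.4] 647.3
scene 0 (32, 60) 9 [633.3 665.1] 649.4
   y ext -142.2 23.4
scene 1 (-60, -32) 9 [635.4 666. ] 650.4
scene 1 (-22, 22) 14 [635.7 666.6] 651.5
scene 1 (32, 60) 7 [644.5 666.1] 655.7
   y ext -115.8 31.8
hole [647.9 -52.7 172. ]
top 0 (-60, -32) 10 [632.  661.7] 646.6
top 0 (-22, 22) 13 [632.7 662.9] 647.0
top 0 (32, 60) 9 [634.1 664.1] 648.7
   y ext -138.7 27.4
   y ext 6.9 34.3
stud [658.1 -59.5 114. ] [655.4 -57.6 109. ]
collar [649.9 -54.3  82. ]
```

View pics/d_top.png

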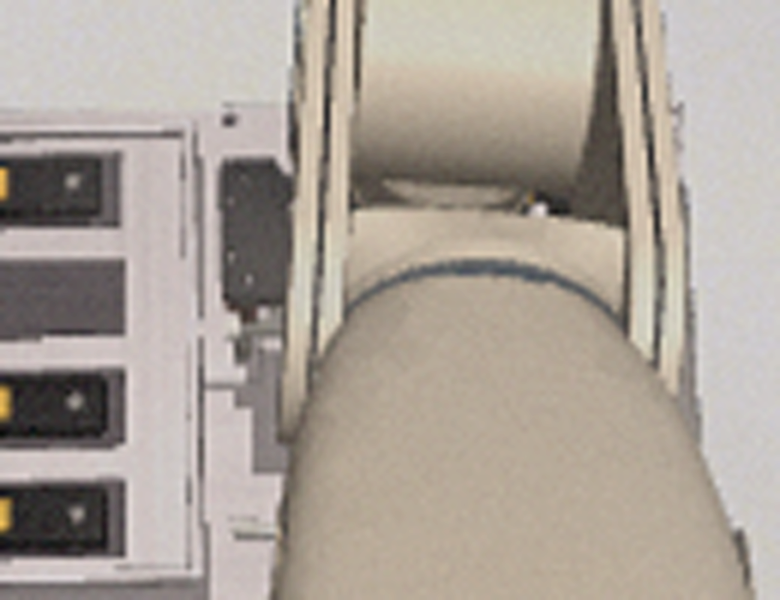

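Only the arm shows in this top view; the hand hides the bar. In the scene camera the bar sits about 1.2 mm farther in +x than before the turn, and y is within 0.6 mm. I'll correct by -1 mm in x and lower with force checks.

Request:
play_rows(
  increments="0 -0.001 0.0003 -0.01 0; 0 0 0 -0.015 0; 0 0 0 -0.015 0; 0 0 0 -0.007 0; 0 0 0 -0.002 0; 0 0 0 -0.002 0; 0 0 0 -0.002 0; 0 0 0 -0.002 0; 0 0 0 -0.002 0; 0 0 0 0 0",
)

```text
t: 7.85
ee_pos: [648.1, -52.2, 116.6]
orientation: [-3.142, 0.014, 0.0]
ft_force: [0.2, 0.0, -2.7]
width: 53.8
```

Request:
play_rows(
  increments="0 0 0 -0.002 0; 0 0 0 -0.002 0; 0 0 0 -0.002 0; 0 0 0 -0.002 0; 0 0 0 -0.002 0; 0 0 0 -0.002 0; 0 0 0 0 0",
)

```text
t: 8.55
ee_pos: [647.9, -52.3, 104.3]
orientation: [-3.142, 0.014, 0.001]
ft_force: [0.5, -0.8, -3.0]
width: 53.8
```

Request:
play_rows(
  increments="0 0 0 -0.003 0; 0 0 0 -0.003 0; 0 0 0 -0.002 0; 0 0 0 -0.001 0; 0 0 0 -0.001 0; 0 0 0 0 0",
)

```text
t: 9.15
ee_pos: [648.0, -52.3, 94.5]
orientation: [-3.142, 0.014, 0.0]
ft_force: [0.2, -0.6, -2.9]
width: 53.8
```

Request:
play_rows(
  increments="0 0 0 -0.0007 0; 0 0 0 -0.0005 0; 0 0 0 0 0; 0 0 0 0 0",
)

```text
t: 9.55
ee_pos: [648.2, -52.3, 93.8]
orientation: [3.142, -0.014, 0.0]
ft_force: [-1.5, -0.2, 0.6]
width: 53.5
```

Resting on the collar (the weight is off the wrist). Release and rise.

Request:
play_rows(
  increments="0.7 0 0 0 0; 1 0 0 0 0; 1 0 0 0 0; 1 0 0 0 0; 1 0 0 0 0; 1 0 0 0 0; 1 0 0 0.01 0; 1 0 0 0.02 0; 1 0 0 0.04 0; 0 -0.02 0 0.03 0; 0 -0.05 0 0.03 0; 0 -0.05 0 0 0; 0 -0.03 0 0 0; 0 0 0 0 0; 0 0 0 0 0; 0 0 0 0 0",
)

```text
t: 11.15
ee_pos: [506.8, -52.4, 219.9]
orientation: [3.141, -0.014, 0.003]
ft_force: [0.2, 0.4, 0.5]
width: 35.1
```

Run:
```python
from h import *
import pickle
print(ctrl.get_obs()['width'])
ims=[]
for n in('scene','top'):
  d=cam(n); pickle.dump(d,open(n+'2.pkl','wb'))
  x,y=map(int,proj(d,(620,-53,92))); i=d['img'][y-45:y+45,x-45:x+45,::-1]
  ims.append(cv2.resize(i,(400,400),interpolation=cv2.INTER_CUBIC)); 
  c=cloud(d);q=c[(abs(c[...,2]-92)<5)&(abs(c[...,0]-648)<20)&(abs(c[...,1]+53)<60)];print(n,q.mean(0).round(1))
  m=(abs(c[...,2]-110)<10)&(np.hypot(c[...,0]-543,c[...,1]+51)<25); print('plate',m.sum(),c[m].mean(0).round(1) if m.any() else '')
cv2.imwrite('pics/e.png',cv2.convertScaleAbs(np.hstack(ims),alpha=1.5))
```

```text
35.12453694699491
scene [651.2 -55.1  91.8]
plate 49 [552.7 -53.5 108.8]
top [649.1  -4.9  91.7]
plate 0
```

View pics/e.png

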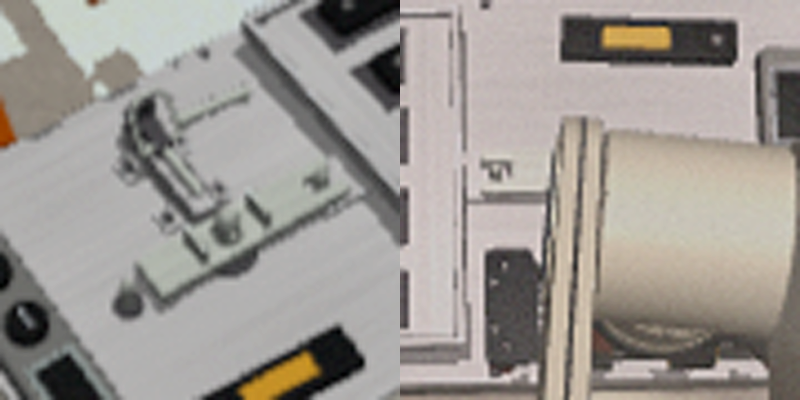

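The bar is seated flat, with the fork over the lock peg at (320,180) in the left half and the park peg free at (128,303). The loop is still open. Now to push the pin from behind.

Request:
play_rows(
  increments="0 -0.005 0 -0.04 0; 0 0 0 -0.04 0; 0 0 0 -0.026 0; 0 0 0 -0.01 0; 0 0 0 0 0; 0 0.01 0 0 0; 0 0.01 0 0 0; 0 0.01 0 0 0; 0 0.01 0 0 0; 0 0.01 0 0 0; 0 0.01 0 0 0; 0 0.01 0 0 0; 0 0 0 0 0",
)

```text
t: 12.55
ee_pos: [572.1, -52.3, 103.2]
orientation: [3.141, -0.014, 0.003]
ft_force: [0.5, 0.3, -0.1]
width: 0.5
```

Request:
play_rows(
  increments="0 0.005 0 0 0; 0 0.005 0 0 0; 0 0.004 0 0 0",
)

```text
t: 12.85
ee_pos: [584.1, -52.3, 103.0]
orientation: [-3.142, 0.014, 0.001]
ft_force: [-3.6, -0.4, 0.3]
width: 0.7
```

Run:
```python
from h import *
d=cam('scene');print(ctrl.get_obs()['ft_force'])
x,y=map(int,proj(d,(610,-53,92))); i=d['img'][y-45:y+45,x-55:x+55,::-1]
cv2.imwrite('pics/f.png',cv2.convertScaleAbs(cv2.resize(i,None,fx=6,fy=6,interpolation=cv2.INTER_CUBIC),alpha=1.5))
```

```text
[-1.57007534  0.75980538 -2.57681873]
```

View pics/f.png

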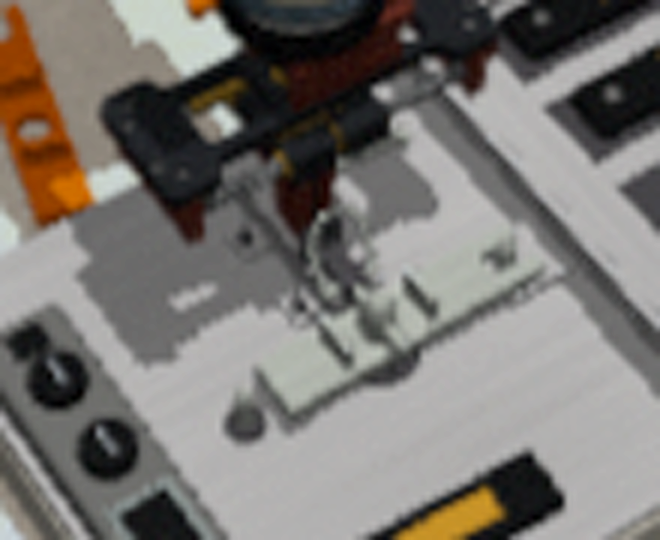

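The pin is moving: the loop at (335,255) is now close behind the stud at (375,325). Continue to the stop.

Request:
play_rows(
  increments="0 0.003 0 0 0; 0 0.003 0 0 0; 0 0.002 0 0 0; 0 0.001 0 0 0; 0 0.001 0 0 0",
)

```text
t: 13.4
ee_pos: [593.0, -52.3, 103.0]
orientation: [-3.142, 0.014, 0.004]
ft_force: [-8.7, -1.1, 4.7]
width: 0.2
```

Request:
play_rows(
  increments="0 0.001 0 0 0; 0 0.001 0 0 0; 0 0 0 0 0",
)

```text
t: 13.7
ee_pos: [593.0, -52.3, 103.0]
orientation: [-3.141, 0.014, 0.011]
ft_force: [-13.2, -0.9, 8.5]
width: 0.6
```

A firm stop: no further motion at 13 N, with the plate at x≈603, as expected for home. I'll back off, rise above the plate and swing the loop with the fingers slightly apart so they bear on both wires.

Request:
play_rows(
  increments="0 -0.006 0 0 0; 0 -0.01 0 0 0; 0 0 0 0.015 0; 0.16 0 0 0.009 0; 0.16 0 0 0 0; 0.16 0 0 0 0; 0.16 0.008 0 0 0; 0.16 0.008 0 0 0; 0.16 0.008 0 0 0; 0.16 0.006 0 0 0; 0.16 0.006 0 0 0; 0.16 0.006 0 0 0; 0.16 0 0 0 0",
)

```text
t: 15.0
ee_pos: [623.2, -52.3, 127.2]
orientation: [3.141, -0.014, 0.001]
ft_force: [0.5, -0.2, 0.0]
width: 14.1
```

Request:
play_rows(
  increments="0.16 0.006 0 0 0; 0.16 0.006 0 0 0; 0.16 0.006 0 0 0; 0.16 0.006 0 0 0; 0.16 0 0 0 0; 0.16 -0.03 0 0.02 0; 0.16 -0.04 0 0.03 0; 0.16 -0.04 0 0.04 0; 0.16 -0.03 0 0.03 0; 0.16 0 0 0 0",
)

```text
t: 16.0
ee_pos: [509.7, -52.4, 246.3]
orientation: [3.141, -0.015, 0.008]
ft_force: [-0.6, -0.1, -0.9]
width: 14.1
```

Run:
```python
from h import *
d=cam('scene');print(ctrl.get_obs()['ft_force'])
x,y=map(int,proj(d,(635,-53,92))); i=d['img'][y-30:y+30,x-35:x+35,::-1]
cv2.imwrite('pics/g.png',cv2.convertScaleAbs(cv2.resize(i,None,fx=9,fy=9,interpolation=cv2.INTER_CUBIC),alpha=1.5))
c=cloud(d); m=(np.hypot(c[...,0]-635,c[...,1]+55)<55)&(c[...,2]>96)&(c[...,2]<160)
for p in c[m][np.argsort(c[m][:,0])]: print(p.round(),end=' ')
q=c[(abs(c[...,2]-92)<3)&(abs(c[...,0]-650)<18)&(c[...,1]>-112)&(c[...,1]<-80)];print('tail y ext, tilt',q[:,1].min(),q.mean(0))
```

```text
[0.75770089 0.27827858 0.57675139]
[585. -65.  97.] [586. -62.  97.] [591. -62.  97.] [595. -61.  96.] [598. -63.  96.] [604. -47. 116.] [605. -64. 111.] [605. -64. 106.] [606. -44. 116.] [606. -65. 103.] [606. -58. 117.] [606. -55. 120.] [607. -62. 121.] [607. -66. 119.] [607. -66. 100.] [607. -62. 117.] [607. -56. 117.] [608. -52. 119.] [608. -63. 113.] [608. -56. 113.] [608. -63. 104.] [608. -53. 116.] [608. -63.  99.] [608. -49. 108.] [608. -60. 112.] [608. -60.  96.] [609. -60. 107.] [609. -60. 118.] [609. -57. 105.] [609. -64. 111.] [610. -47. 107.] [610. -61. 103.] [610. -54. 109.] [610. -58. 112.] [610. -54. 114.] [610. -47. 114.] [610. -51. 122.] [611. -51. 107.] [611. -65.  98.] [611. -62.  96.] [611. -48. 120.] [612. -51. 119.] [612. -59. 104.] [612. -48. 107.] [612. -55. 108.] [613. -52. 105.] [613. -60. 102.] [614. -60.  98.] [614. -56. 105.] [614. -50. 106.] [615. -54. 104.] [616. -48. 106.] [617. -59. 106.] [618. -62.  99.] [618. -52. 102.] [619. -53. 108.] [619. -50. 106.] [619. -60. 105.] [620. -47. 104.] [620. -61. 101.] [621. -58. 104.] [621. -58. 110.] [623. -52. 
[... 2531 characters left out ...]
-29. 104.] [661. -29.  99.] [661. -68. 106.] [661. -78. 110.] [661. -54. 105.] [661. -30. 111.] [662. -78. 101.] [662. -82. 110.] [662. -79. 108.] [663. -66. 107.] [663. -55. 103.] [663. -41. 107.] [663. -66. 103.] [664. -53. 103.] [664. -43. 105.] [665. -63. 102.] [666. -19.  96.] [666. -40. 105.] [667. -58. 105.] [667. -55. 103.] [667. -62. 104.] [668. -45. 106.] [669. -43. 106.] [670. -47. 105.] [671. -61. 108.] [671. -54. 108.] [672. -59. 108.] [673. -52. 108.] [673. -49. 106.] [674. -56. 108.] [674. -53. 106.] [675. -57. 105.] [676. -58. 102.] [677. -55. 105.] [677. -52. 103.] [677. -55. 101.] [679. -53. 102.] tail y ext, tilt -111.76128291778042 [649.89802964 -95.07101753  92.03905053]
```

View pics/g.png

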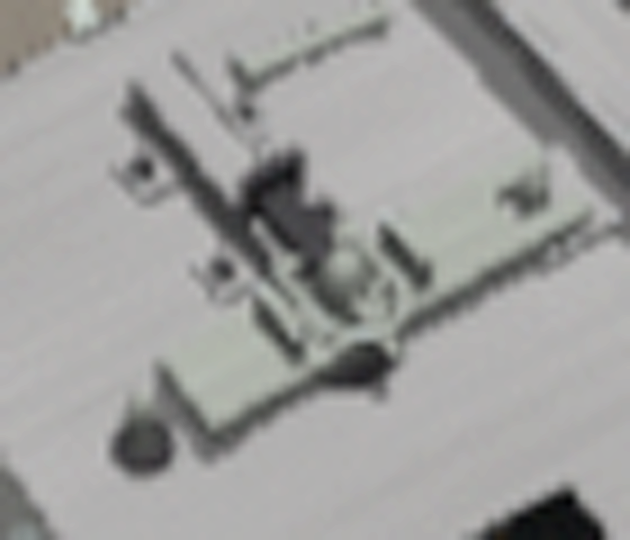

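The loop is closed around the stud: its end is at (390,345), x≈673, z≈106, as expected when closed. The bar is flat and the pin is home, so I'm handing in.

```bash
python3 -c "
from workcell import ctrl
print(ctrl.close_job())"
```

```text
the job is handed in; nothing more can be done
None
```

The platform is locked and the job is handed in, at about 16 s of the 56 s allowed. I lifted the bar off by its lugs, turned it end for end and set it down on the stud. Then I pushed the pin to its stop and swung the loop over until it snapped closed.

- **Bar:** after release it lay flat, with its top at 92 mm as it should be. The fork is over the lock peg and the park peg is free. The bar's weight came off the wrist before I let go, so it was not dropped.
- **Pin:** it stopped firmly, with no further motion at 13 N. The plate ended about 45 mm behind the stud in the final picture (44 mm expected).
- **Loop:** its end is about 24 mm beyond the stud at a height of about 106 mm, which matches closed.
- **Other things:** nothing near the work looked moved in the last pictures. I did not measure the bystanders separately.
- **Disagreement:** the two cameras placed the stud about 2 mm apart in x and 3.6 mm apart in y. I used the average and corrected the turned bar by about 1 mm before lowering. It went down without side force.

I viewed 11 pictures, one more than the budget of 10.

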